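# Load-test the lamp's cell on the battery tester

## Robot

A 6-joint arm with a two-finger parallel gripper is mounted at the origin on the work surface. World frame = base frame: x ahead of the robot, y to its left, z up, the work surface at z = 0. Lengths are in m, angles in rad, forces in N, time in s.
With the tool pointing down it reaches from about 0.3 to 0.75 m from the base axis. Payload 8.5 kg.
Tool frame: the origin (TCP) lies at the very end of the fingers, on their centre line; the grasp point (between the pads) lies 19 mm behind it (robot.pinch_z is the z of the grasp point in the tool frame, in m); z points along the fingers, x is the direction in which the jaws open and shut, and the axes are right-handed (so a half turn about z gives the same grasp; the last joint's range is limited). The gripper opens to 85 mm and grips with 20 to 120 N. Pads are 22 mm wide; open, the fingers measure 114 mm over their backs; the gripper's body (76 mm by 85 mm) begins 54 mm behind the grasp point. The pads swing forward as they close: fully open they stand 13 mm farther back than shut.
Start: joints at [-1.46, 0.381, 1.297, -0, 1.464, -0.215], TCP at [0.176, -0.521, 0.231] pointing down, gripper open.
Joint ranges: [-3.11, 3.11], [-0.89, 2.33], [0.22, 2.48], [-1.42, 4.56], [0.17, 2.85], [-2.88, 2.88]. Speed limits (rad/s): [2.39, 2.39, 3.14, 3.14, 3.14, 3.14].

## Interface

Orientations are given as a rotation vector (axis times angle).
In Python, from cell import robot gives the robot as it stands.
- The arm moves only by the tool send_rows, never from a script. Its argument "increments" is one flat list of numbers, 7 for each row, row after row: the turn, a rotation vector about the tool's x, y, z in units of 6 degrees (1.0 is 6 degrees), then the shift along the tool's x, y, z in units of 40 mm (1.0 is 40 mm), then the closure, from 0 (fully open) to 1 (shut). In form: [rx, ry, rz, tx, ty, tz, fingers, rx, ry, rz, tx, ty, tz, fingers, ...]. A call has exactly 10 rows; each row shifts and turns the commanded pose from where the row before left it, along the tool's axes as they then stand; what a row does not reach is not made up. A row lasts 1/12 s, in which the tool goes at most 41.7 mm and 7.16 degrees, less where a joint would pass 70% of its speed; a pose out of reach is approached as far as the arm can. A call is refused whole if a number of a shift passes 1 or a number of a turn 1, either way. A call with a gripper value outside its range is refused whole. The fingers move at their own pace and stop on an object; "force" is the grip in N (left out, the last holds). Time passes only in rows, so rows that do not move let the fingers close, or fill a call up. It gives the time, the measured TCP pose, the force and the opening at its end, in the units of the state.
- robot.read_state(): the state, without advancing time (a new reading comes with each control period).
- robot.grab_frame(name): name is "side" or "top" or "wrist"; returns (picture, depth): 400x640x3 uint8, red, green, blue; 400x640 float32, m along the optical axis (not along the pixel's ray), 0 where there is no reading.
- robot.camera_model(name): a dict with "fx", "fy", "cx", "cy" (pixels), "T" (4x4, takes a point from camera to world coordinates). Camera axes: x right, y down, z forward; pixel columns grow to the right and rows downward; lengths in m; the calibration is good to about 2 mm. A picture is of the moment at which its call begins: read the wrist's pose just before it. camera_model takes no time and is no camera call; for the wrist camera it gives the pose at the moment of the call.
- robot.finish_job(): hands the job in, once; it reports no verdict.
The state is a dict: "clock": time; "joints": joint angles; "qvel": joint speeds; "effort": joint torques, N m; "ee_pos": TCP position; "eef_rot": TCP orientation; "contact_force": force on the tool from outside, world axes, zero at the start; "moment": the same for the moment, N m; "grip_width": finger opening in m.
Only numpy, scipy, OpenCV 4.12 (cv2) and the standard library are available. Lean on these libraries where they do the work, as an engineer would, in place of code of your own. Each camera call takes 0.05 s, during which the arm holds its last target.

## Task

Check the lamp's cell, which is already clamped in the blue battery tester: first turn the tester's round black zero knob until the red needle rests on the green zero mark, and let go of the knob. Then turn the orange spring-return test dial clockwise past its first two click stops to the third (red) one and finish still holding it there against its spring, with the needle still on zero. Leave the other things on the cart where they are.

Things in the scene. Friction and masses are not known exactly. Their poses are not given: they have to be found in the camera images.
- tester: blue battery tester, 180 x 240 mm (x by y), 45 mm tall to its flat top face, fixed to the cart. Origin under its centre; +x points to the gauge and cell, +y to the orange dial's side. On the face: zero knob at (-45, -65) mm, test dial at (-45, +65) mm, a flush white gauge window (x -14 to 58 mm), and at the +x edge the green cell clamped in its cradle, 22 mm above the face
- zero_knob (a joint): angle of the zero knob, rad, growing clockwise seen from above, range -1.5 to 1.5; 0 puts the needle on zero. It starts between 0.5 and 1.3, so it must be turned back counter-clockwise. Friction 0.03 N m; it stays where it is left
- zero_knob_grip (a point): point on the vertical axis of the zero knob, 22 mm above the tester's face; the knob is a black cylinder 32 mm across with fine grey ribs (look only) and a white line on top; it stands 29 mm above the face
- needle (a joint): angle of the red gauge needle, rad, growing clockwise seen from above; at 0 it points along the tester's +x to the middle of the green zero mark. Geared to the zero knob: needle = 0.6 x knob angle, same direction. The green mark is 8 mm wide (0.08 rad each side of 0); the black ticks are 0.2 rad apart
- needle_tip (a point): tip of the red needle, 50 mm from its pivot, just above the tester's face (the needle cannot be touched: it is under the flush window)
- zero_mark (a point): middle of the green zero mark, where the needle tip must come to rest
- test_dial (a joint): angle of the test dial, rad, growing clockwise seen from above; 0 at rest, click stops at 0.4, 0.8, 1.2, end stop at 1.3. Before each stop is a light bump (at 0.2, 0.6, 1.0; up to about 0.05 N m). A spring drives it back to 0 from anywhere when let go: 0.07 N m at rest, 0.15 N m at the third stop
- test_dial_grip (a point): on the dial's vertical axis, 22 mm above the tester's face. A black disc (40 mm across, top 5 mm above the face) carries an orange bar 44 long, 12 wide, 5 to 30 mm above the face: pinch it across its width. Site x runs along the bar to its white-lined pointer end, z up. At rest it points 0.6 rad counter-clockwise of the tester's +x (grey mark), at the third stop 0.6 rad clockwise (large red mark)
- mug: white ceramic mug, 82 mm across, 95 mm tall, loose; origin at the centre of its underside
- eyedrop_a: small white eyedrop bottle with blue cap, 26 mm across, 60 mm tall, standing loose in the steel tray; origin under its centre
- eyedrop_b: small clear eyedrop bottle with green cap, 26 mm across, 60 mm tall, standing loose in the steel tray; origin under its centre
- tweezers: silver tweezers, 115 mm long, 5 mm thick, lying loose in the steel tray; origin under their middle
- glasses_case: black spectacle case, 65 x 165 x 42 mm, lying loose on the cart; origin under its centre

How it is judged:
On the way, in this order (a step that is already met when the one before it is completed fails the run):
1. the needle rests on the green zero mark and the zero knob is let go (value of joint needle between -0.08 and 0.08 rad and contact force between the fingers and zero_knob below 0.1 N), for 0.3 s.
2. the test dial is turned past its second click stop, the needle still on zero (value of joint needle between -0.08 and 0.08 rad and value of joint test_dial above 0.9 rad).
3. the dial is held by the gripper at its third stop for half a second (value of joint needle between -0.08 and 0.08 rad and value of joint test_dial between 1.08 and 1.34 rad and contact force between the fingers and test_dial above 1 N), for 0.5 s.
At the end, for the whole second after the job is handed in: The gripper is still holding the test dial at its third stop (joint 1.08 to 1.34 rad, i.e. 1.2 or onward to the end stop), still, with more than 1 N of finger contact, and the needle rests within 0.08 rad of zero (on the green mark) (all of step 3 and velocity of joint test_dial between -0.1 and 0.1 rad/s); the arm keeps its last pose, push and grip.
It fails at once if the test dial was turned past its first click stop before the needle was on zero (value of joint test_dial above 0.5 rad and not (value of joint needle between -0.08 and 0.08 rad)).
It fails at once if a thing standing about on the cart was pushed away (more than 30 mm) (distance of any of mug, eyedrop_a, eyedrop_b, tweezers, glasses_case from where it was at the start of the episode above 0.03 m).
It fails at once if the mug or an eyedrop bottle was tipped over (angle between any of mug, eyedrop_a, eyedrop_b's own z axis and vertical above 0.5 rad).
It also fails if it takes over 54 s, if anything falls off the work surface, if the arm or the gripper's body presses on something with over 40 N, if the wrist force passes 120 N, or if a joint passes its speed limit or range.

## Working session

There is one attempt and no reset: what is moved stays moved. The work goes in short steps, Python scripts to look and compute and a tool call to move; the robot and the scene stay as the last step left them, time stands still between calls to the robot, and variables do not carry over. Pictures are saved under pics/ and viewed, and the job is handed in when it is done.

Besides the shell and the picture viewer there is one more tool, called after "Request:" in YAML: its name, and indented under it one key for each argument. send_rows: Moves the arm, as the interface text tells. Its arguments: {"type":"object","properties":{"increments":{"type":"array","items":{"type":"number"}},"force":{"type":"number"}},"required":["increments"]}

```bash
mkdir -p pics; ls; python3 - <<'E'
from cell import robot
import cv2,numpy as np
s=robot.read_state()
for k,v in s.items(): print(k,np.round(v,4))
print(robot.pinch_z)
for n in ("top","side","wrist"):
    m=robot.camera_model(n); print(n,m["fx"],m["cx"],m["cy"],np.round(m["T"],4).tolist())
    p,d=robot.grab_frame(n); cv2.imwrite(f"pics/{n}0.png",p[...,::-1]); np.save(f"pics/{n}0.npy",d)
E
```

```text
pics
clock 0.0
joints [-1.4603  0.3812  1.2983 -0.      1.4636 -0.2153]
qvel [-0.0004  0.0006 -0.0009  0.0008 -0.0012  0.0016]
effort [ 1.90000e-03 -4.48458e+01 -2.31278e+01 -1.00000e-04  4.70000e-03
  0.00000e+00]
ee_pos [ 0.176  -0.5208  0.2307]
eef_rot [-2.5515e+00  1.8311e+00  1.6000e-03]
contact_force [-0.4454  0.2868 -0.3201]
moment [-0.0465  0.0087 -0.0157]
grip_width 0.0852
-0.0187
top 365.2581012194856 323.27934004921974 202.87357147209352 [[0.0177, -0.9969, 0.0771, 0.4141], [-0.9997, -0.0192, -0.018, 0.0228], [0.0194, -0.0768, -0.9969, 1.4319], [0.0, 0.0, 0.0, 1.0]]
side 471.321714523568 331.05938882617653 205.5320322454204 [[-0.965, -0.1255, 0.2303, 0.2068], [-0.2623, 0.477, -0.8389, 1.2092], [-0.0046, -0.8699, -0.4932, 0.7835], [0.0, 0.0, 0.0, 1.0]]
wrist 301.96008068341627 316.4138644853365 205.7380311916779 [[0.3202, -0.9048, -0.2807, 0.2488], [-0.9473, -0.3061, -0.0942, -0.4968], [-0.0007, 0.2961, -0.9552, 0.3733], [0.0, 0.0, 0.0, 1.0]]
```

View pics/top0.png

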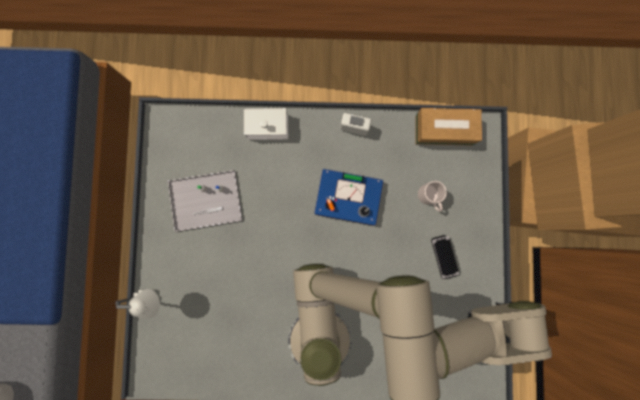

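View pics/side0.png

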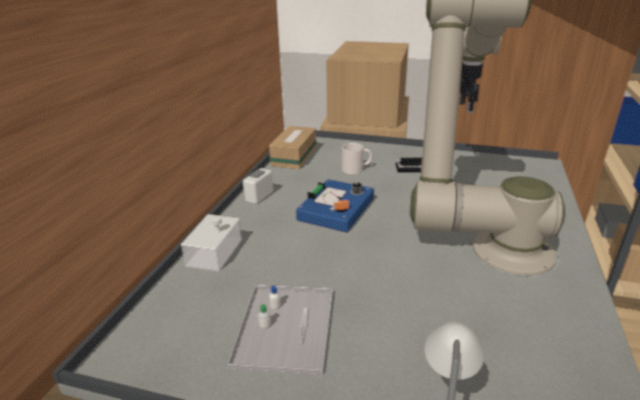

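View pics/wrist0.png

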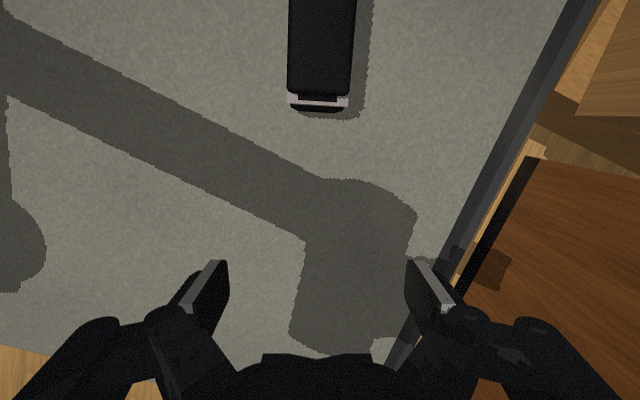

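```bash
cat > h.py <<'E'
from cell import robot
import cv2,numpy as np
from scipy.spatial.transform import Rotation as R
def ray(m,u,v,z):
    d=m["T"][:3,:3]@np.array([(u-m["cx"])/m["fx"],(v-m["cy"])/m["fy"],1]); o=m["T"][:3,3]
    return o+d*(z-o[2])/d[2]
def proj(m,p):
    q=np.linalg.inv(m["T"])@np.append(p,1); return np.array([m["fx"]*q[0]/q[2]+m["cx"],m["fy"]*q[1]/q[2]+m["cy"]])
def tool_delta(tgt,yaw=None):
    """needed shift (tool axes, units of 40mm) & state"""
    s=robot.read_state(); Rm=R.from_rotvec(s["eef_rot"]).as_matrix()
    return Rm.T@(np.array(tgt)-s["ee_pos"])/0.04
E
python3 - <<'E'
from h import *
p=cv2.imread("pics/top0.png"); m=robot.camera_model("top")
hsv=cv2.cvtColor(p,cv2.COLOR_BGR2HSV)
b=cv2.inRange(hsv,(100,120,50),(125,255,255)); b[:,:250]=0;b[:,450:]=0
ys,xs=np.nonzero(b); 
pts=np.array([ray(m,x,y,0.045)[:2] for x,y in zip(xs,ys)],np.float32)
print(cv2.minAreaRect(pts),len(xs))
hull=cv2.convexHull(pts)
for n,(u,v) in dict(knob=(365,211),dial=(331,204)).items(): print(n,ray(m,u,v,0.067))
s=robot.read_state();print(R.from_rotvec(s["eef_rot"]).as_matrix().round(3))
cv2.imwrite("pics/topz.png",cv2.resize(p[150:240,300:400],None,fx=6,fy=6,interpolation=cv2.INTER_CUBIC))
E
```

```text
((0.5461376905441284, -0.09910322725772858), (0.23350170254707336, 0.17359738051891327), 80.50975036621094) 1727
knob [ 0.49211307 -0.15884514  0.067     ]
dial [ 0.51598948 -0.03085519  0.067     ]
[[ 0.32  -0.947 -0.   ]
 [-0.947 -0.32   0.001]
 [-0.001 -0.    -1.   ]]
```

View pics/topz.png

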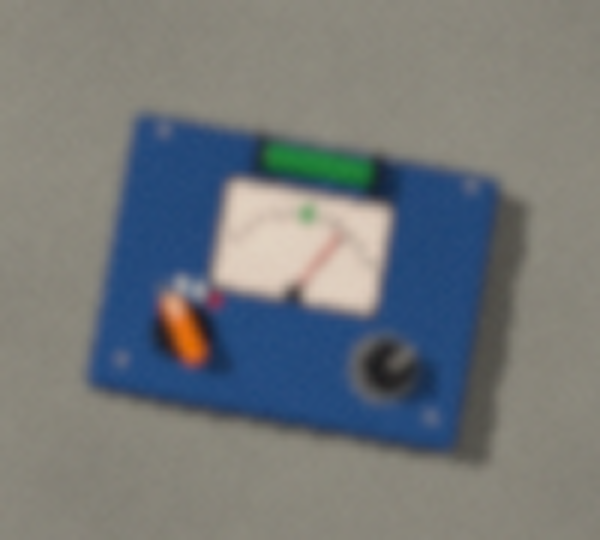

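Request:
send_rows:
  increments: [0,0,0,-0.5,-0.7,0.05,0,0,0,0,-0.5,-0.7,0.05,0,0,0,0,-0.5,-0.7,0.05,0,0,0,0,-0.5,-0.7,0.05,0,0,0,0,-0.5,-0.7,0.05,0,0,0,0,-0.5,-0.7,0.05,0,0,0,0,-0.5,-0.7,0.05,0,0,0,0,-0.5,-0.7,0.05,0,0,0,0,-0.5,-0.7,0.05,0,0,0,0,-0.5,-0.7,0.05,0]

```text
clock: 0.98
ee_pos: [0.3779, -0.2404, 0.2112]
eef_rot: [-2.552, 1.832, 0.0]
contact_force: [1.3, -0.4, 0.4]
grip_width: 0.0851
```

Request:
send_rows:
  increments: [0,0,0,-0.4,-0.7,0,0,0,0,0,-0.4,-0.7,0,0,0,0,0,-0.4,-0.7,0,0,0,0,0,-0.4,-0.7,0,0,0,0,0,-0.2,-0.3,0,0,0,0,0,0,0,0,0,0,0,0,0,0,0,0,0,0,0,0,0,0,0,0,0,0,0,0,0,0,0,0,0,0,0,0,0]

```text
clock: 1.82
ee_pos: [0.4713, -0.1349, 0.2114]
eef_rot: [2.551, -1.834, -0.0]
contact_force: [-0.1, -0.2, 0.7]
grip_width: 0.0858
```

```bash
python3 - <<'E'
from h import *
s=robot.read_state(); print(s["ee_pos"],R.from_rotvec(s["eef_rot"]).as_matrix().round(3),s["joints"])
p,d=robot.grab_frame("wrist"); m=robot.camera_model("wrist")
cv2.imwrite("pics/w1.png",p[...,::-1]); np.save("pics/w1d.npy",d); np.savez("pics/w1m.npz",**m)
E
```

```text
[ 0.47125449 -0.13487309  0.21135092] [[ 0.319 -0.948 -0.   ]
 [-0.948 -0.319 -0.   ]
 [ 0.     0.    -1.   ]] [-5.20756323e-01  2.93025237e-01  1.49272133e+00 -1.13261299e-04
  1.35587627e+00  7.25792270e-01]
```

View pics/w1.png

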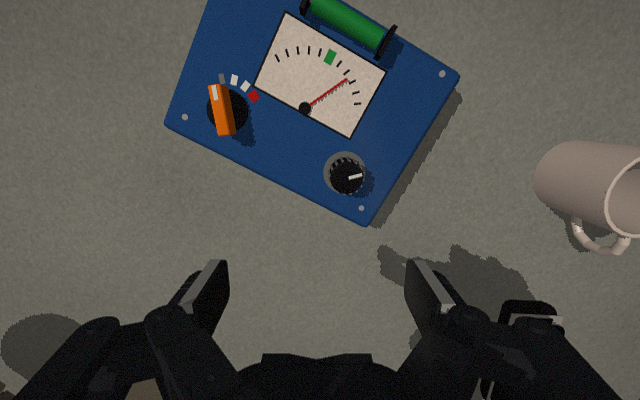

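The wrist picture shows the whole tester: knob at (347,176), orange bar at (221,110), needle from pivot (305,108) to tip (347,79), green mark at (330,57), mug on the right.

```bash
cat >> h.py <<'E'
def meas(p,m,verbose=True):
    hsv=cv2.cvtColor(p,cv2.COLOR_BGR2HSV)
    def big(mask):
        n,l,st,c=cv2.connectedComponentsWithStats(mask); 
        i=1+np.argmax(st[1:,4]); return c[i],(l==i).astype(np.uint8)
    out={}
    c,mo=big(cv2.inRange(hsv,(5,150,90),(20,255,255))); out["orange_px"]=c
    ys,xs=np.nonzero(mo); q=np.array([ray(m,x,y,0.075)[:2] for x,y in zip(xs,ys)],np.float32)
    out["orange_rect"]=cv2.minAreaRect(q)
    return out,mo
E
python3 - <<'E'
from h import *
p=cv2.imread("pics/w1.png"); m=dict(np.load("pics/w1m.npz")); d=np.load("pics/w1d.npy")
o,mo=meas(p,m); print(o)
def pt(u,v):
    z=np.median(d[int(v)-1:int(v)+2,int(u)-1:int(u)+2]); return m["T"]@np.array([(u-m["cx"])/m["fx"]*z,(v-m["cy"])/m["fy"]*z,z,1])
for n,(u,v) in dict(knob=(347,176),dialtop=(220,112),face=(300,160),face2=(190,90),green=(330,57),pivot=(305,108),tip=(347,79)).items():
    print(n,pt(u,v)[:3].round(4), ray(m,u,v,.045).round(4))
cv2.imwrite("pics/w1z.png",cv2.resize(p[0:230,160:470],None,fx=2.5,fy=2.5,interpolation=cv2.INTER_CUBIC))
# triangulate with top
pt0=cv2.imread("pics/top0.png"); mt=robot.camera_model("top")
hs=cv2.cvtColor(pt0,cv2.COLOR_BGR2HSV); k=cv2.inRange(hs,(5,130,90),(20,255,255)); k[:,:310]=0;k[:,350:]=0;k[:190]=0;k[220:]=0
ys,xs=np.nonzero(k);print(len(xs),xs.mean(),ys.mean())
def tri(a,b):
    A=[];B=[]
    for mm,(u,v) in a,b:
        o=mm["T"][:3,3]; dd=ray(mm,u,v,0)-o; dd/=np.linalg.norm(dd); P=np.eye(3)-np.outer(dd,dd); A.append(P);B.append(P@o)
    x=np.linalg.solve(sum(A),sum(B)); return x
print("dial tri",tri((mt,(xs.mean(),ys.mean())),(m,o["orange_px"])))
print("knob tri",tri((mt,(300+388/6-.5,150+366/6-.5)),(m,(347,176))))
E
```

```text
{'orange_px': array([219.29256198, 111.71404959]), 'orange_rect': ((0.518548309803009, -0.029415197670459747), (0.043240077793598175, 0.012746346183121204), 25.219646453857422)}
knob [ 0.4988 -0.1566  0.0734] [ 0.4942 -0.1613  0.045 ]
dialtop [ 0.5171 -0.0302  0.0748] [ 0.5142 -0.0216  0.045 ]
face [ 0.4944 -0.1099  0.0446] [ 0.4945 -0.1099  0.045 ]
face2 [0.5247 0.0102 0.0448] [0.5247 0.0102 0.045 ]
green [ 0.5943 -0.1073  0.0462] [ 0.5945 -0.1073  0.045 ]
pivot [ 0.5442 -0.0994  0.0494] [ 0.5442 -0.0992  0.045 ]
tip [ 0.5815 -0.1287  0.0473] [ 0.5818 -0.1289  0.045 ]
46 330.3478260869565 205.19565217391303
dial tri [ 0.51389191 -0.02749147  0.06360181]
knob tri [ 0.49504616 -0.15900731  0.05127139]
```

View pics/w1z.png

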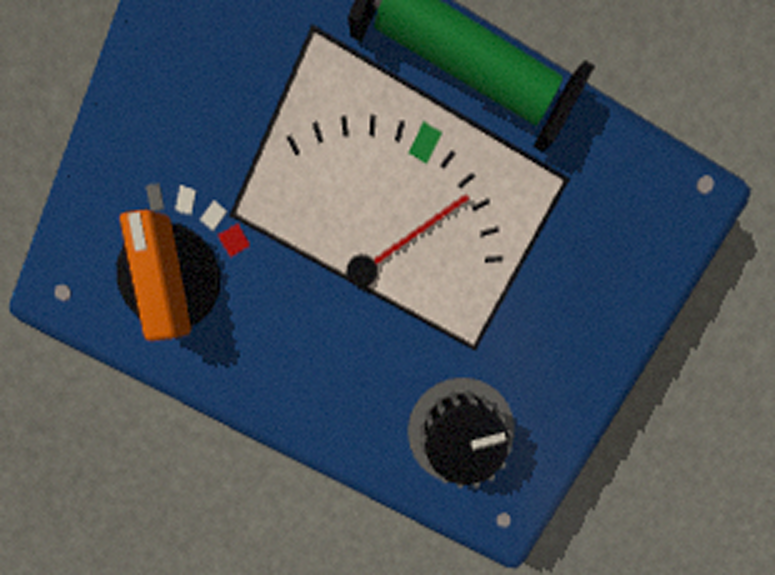

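```bash
python3 - <<'E'
from h import *
m=dict(np.load("pics/w1m.npz"))
k=ray(m,346.4,177.2,.074); print(k)
print("to knob z.05",tool_delta([k[0],k[1],0.050]))
g=ray(m,160+425/2.5,142/2.5,.045);pv=ray(m,160+362/2.5,270/2.5,.046);t=ray(m,160+466/2.5,199/2.5,.046)
a=lambda v:np.arctan2(v[1],v[0]); print(a(g-pv),a(t-pv))
c=np.cos(a(g-pv));s_=np.sin(a(g-pv)); Rm=np.array([[c,-s_],[s_,c]])
print("dial predicted from knob",k[:2]+Rm@[0,.13], "tester origin",k[:2]-Rm@[-.045,-.065])
E
```

```text
[ 0.49762178 -0.15640873  0.074     ]
to knob z.05 [ 0.72118544 -0.4508486   4.03510316]
-0.16102364216962925 -0.6735077605142723
dial predicted from knob [ 0.51846451 -0.02809046] tester origin [ 0.55246101 -0.09946439]
```

Request:
send_rows:
  increments: [0,0,0,0.18,-0.11,0,0,0,0,0,0.18,-0.11,0,0,0,0,0,0.18,-0.11,0,0,0,0,0,0.18,-0.12,0.3,0,0,0,0,0,0,0.5,0,0,0,0,0,0,0.5,0,0,0,0,0,0,0.5,0,0,0,0,0,0,0.4,0,0,0,0,0,0,0.2,0,0,0,0,0,0,0,0]

```text
clock: 2.7
ee_pos: [0.4975, -0.1555, 0.1131]
eef_rot: [2.552, -1.832, -0.006]
contact_force: [-0.4, 0.1, 0.6]
grip_width: 0.0854
```

```bash
python3 - <<'E'
from h import *
s=robot.read_state(); print(s["ee_pos"])
p,d=robot.grab_frame("wrist"); m=robot.camera_model("wrist")
cv2.imwrite("pics/w2.png",p[...,::-1])
print(proj(m,[.4976,-.1564,.074]), tool_delta([.4976,-.1564,.05]))
E
```

```text
[ 0.49749993 -0.15548075  0.1131209 ]
[316.43774518 235.66192   ] [0.01487803 0.01404722 1.61340062]
```

View pics/w2.png

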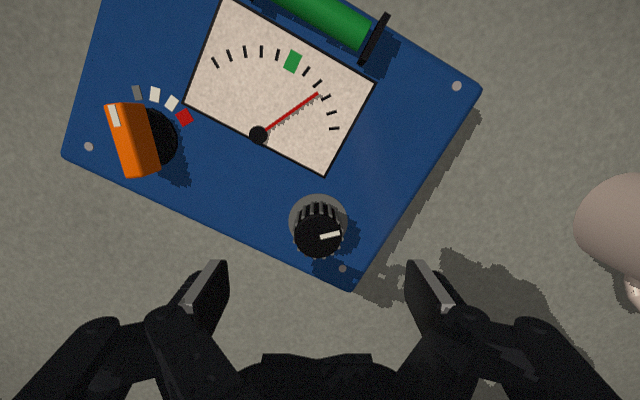

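Knob top centre is at (318,236) against the predicted (316.4,235.7), so position and height agree. I'll descend and close.

Request:
send_rows:
  increments: [0,0,0,0.02,0.01,0.3,0,0,0,0,0,0,0.3,0,0,0,0,0,0,0.3,0,0,0,0,0,0,0.3,0,0,0,0,0,0,0.2,0,0,0,0,0,0,0.2,0,0,0,0,0,0,0,0,0,0,0,0,0,0,1,0,0,0,0,0,0,1,0,0,0,0,0,0,1]
  force: 25

```text
clock: 3.58
ee_pos: [0.4982, -0.1566, 0.052]
eef_rot: [-2.552, 1.832, -0.002]
contact_force: [-0.6, 0.2, 0.2]
grip_width: 0.0515
```

Request:
send_rows:
  increments: [0,0,0,0,0,0,1,0,0,0,0,0,0,1,0,0,0,0,0,0,1,0,0,0,0,0,0,1,0,0,0,0,0,0,1,0,0,0,0,0,0,1,0,0,0,0,0,0,1,0,0,0,0,0,0,1,0,0,0,0,0,0,1,0,0,0,0,0,0,1]

```text
clock: 4.42
ee_pos: [0.4979, -0.156, 0.052]
eef_rot: [-2.552, 1.831, 0.0]
contact_force: [-1.9, 4.1, 5.9]
grip_width: 0.0312
```

Request:
send_rows:
  increments: [0,0,-0.4,0,0,0,1,0,0,-0.9,0,0,0,1,0,0,-0.95,0,0,0,1,0,0,-0.95,0,0,0,1,0,0,-0.95,0,0,0,1,0,0,-0.95,0,0,0,1,0,0,-0.95,0,0,0,1,0,0,-0.95,0,0,0,1,0,0,-0.9,0,0,0,1,0,0,-0.25,0,0,0,1]

```text
clock: 5.25
ee_pos: [0.4967, -0.1547, 0.0519]
eef_rot: [-3.081, 0.603, 0.005]
contact_force: [-6.0, 8.2, 10.8]
grip_width: 0.0309
```

Request:
send_rows:
  increments: [0,0,0,0,0,0,1,0,0,0,0,0,0,1,0,0,0,0,0,0,1,0,0,0,0,0,0,1,0,0,0,0,0,0,1,0,0,0,0,0,0,1,0,0,0,0,0,0,1,0,0,0,0,0,0,1,0,0,0,0,0,0,1,0,0,0,0,0,0,1]

```text
clock: 6.08
ee_pos: [0.4967, -0.1548, 0.0519]
eef_rot: [-3.079, 0.61, 0.005]
contact_force: [-5.4, 8.2, 9.8]
grip_width: 0.031
```

```bash
python3 - <<'E'
from h import *
s=robot.read_state(); print(s["ee_pos"],s["contact_force"],s["moment"],s["joints"])
M=R.from_rotvec(s["eef_rot"]).as_matrix(); print("yaw",np.arctan2(M[1,0],M[0,0]))
p,d=robot.grab_frame("wrist"); 
cv2.imwrite("pics/w3.png",p[...,::-1])
E
```

```text
[ 0.49666016 -0.15475981  0.05191804] [-5.39758528  8.19653118  9.80888512] [1.36815826 0.91073167 0.02742923] [-5.30495115e-01  5.37526562e-01  1.62876415e+00  1.40990372e-03
  9.78972118e-01 -1.40094067e-01]
yaw -0.3911868503658786
```

View pics/w3.png

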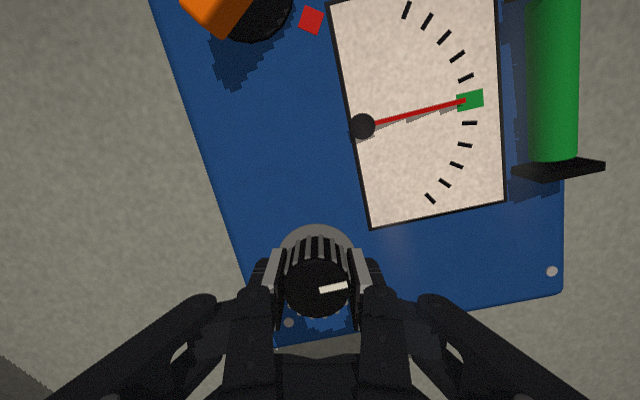

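The needle runs from (362,126) to (466,100) and points at the middle of the green mark (470,99). I'll release and lift.

Request:
send_rows:
  increments: [0,0,0,0,0,0,0,0,0,0,0,0,0,0,0,0,0,0,0,0,0,0,0,0,0,0,0,0,0,0,0,0,0,0,0,0,0,0,0,0,0,0,0,0,0,0,0,0,0,0,0,0,0,0,0,0,0,0,0,0,0,-0.2,0,0,0,0,0,0,-0.5,0]

```text
clock: 6.97
ee_pos: [0.4968, -0.1559, 0.0782]
eef_rot: [-3.08, 0.611, 0.007]
contact_force: [-0.0, 0.0, 0.8]
grip_width: 0.0854
```

Request:
send_rows:
  increments: [0,0,0,0,0,-0.5,0,0,0,0,0,0,-0.5,0,0,0,0,0,0,-0.5,0,0,0,0,0,0,-0.5,0,0,0,0,0,0,-0.5,0,0,0,0,0,0,0,0,0,0,0,0,0,0,0,0,0,0,0,0,0,0,0,0,0,0,0,0,0,0,0,0,0,0,0,0]

```text
clock: 7.8
ee_pos: [0.4975, -0.1563, 0.1785]
eef_rot: [-3.081, 0.611, 0.003]
contact_force: [0.4, 0.5, -0.3]
grip_width: 0.0857
```

```bash
python3 - <<'E'
from h import *
s=robot.read_state(); print(s["ee_pos"],s["contact_force"],s["moment"],s["joints"])
M=R.from_rotvec(s["eef_rot"]).as_matrix(); print("yaw",np.arctan2(M[1,0],M[0,0]))
p,d=robot.grab_frame("wrist"); m=robot.camera_model("wrist")
cv2.imwrite("pics/w4.png",p[...,::-1]);np.savez("pics/w4m.npz",**m); np.save("pics/w4d.npy",d)
E
```

```text
[ 0.49753302 -0.15627274  0.17845088] [ 0.36099374  0.48236082 -0.26282746] [-0.0042145  -0.0202491  -0.01887231] [-5.31607912e-01  3.78070825e-01  1.46427471e+00  1.37504472e-05
  1.30114745e+00 -1.40066042e-01]
yaw -0.39154528443497344
```

View pics/w4.png

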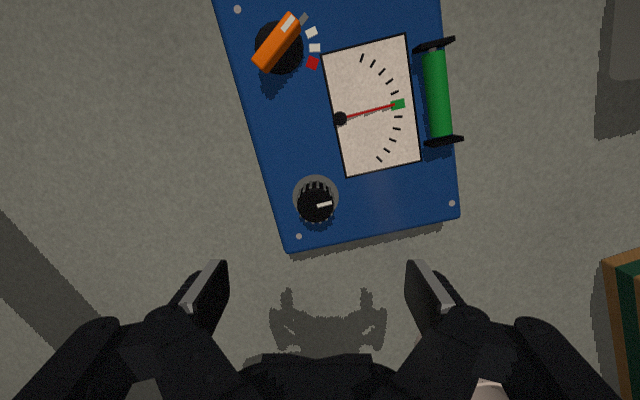

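Request:
send_rows:
  increments: [0,0,0.7,0,0,0,0,0,0,0.7,0,0,0,0,0,0,0.7,0,0,0,0,0,0,0.7,0,0,0,0,0,0,0.7,0,0,0,0,0,0,0.7,0,0,0,0,0,0,0.7,0,0,0,0,0,0,0.7,0,0,0,0,0,0,0.7,0,0,0,0,0,0,0.77,0,0,0,0]

```text
clock: 8.68
ee_pos: [0.4977, -0.1564, 0.1788]
eef_rot: [2.649, -1.689, -0.002]
contact_force: [-0.5, 0.0, -0.7]
grip_width: 0.0854
```

```bash
python3 - <<'E'
from h import *
s=robot.read_state()
M=R.from_rotvec(s["eef_rot"]).as_matrix(); print("yaw",np.arctan2(M[1,0],M[0,0]))
print(tool_delta([.5185,-.0287,.13]))
E
```

```text
yaw -1.1355351912291518
[-2.67546537 -1.81773562  1.22183193]
```

Request:
send_rows:
  increments: [0,0,0,-0.2,-0.15,0,0,0,0,0,-0.4,-0.25,0,0,0,0,0,-0.4,-0.25,0,0,0,0,0,-0.4,-0.3,0.1,0,0,0,0,-0.4,-0.3,0.2,0,0,0,0,-0.4,-0.25,0.2,0,0,0,0,-0.3,-0.2,0.3,0,0,0,0,-0.18,-0.12,0.2,0,0,0,0,0,0,0.2,0,0,0,0,0,0,0,0]

```text
clock: 9.52
ee_pos: [0.5176, -0.0281, 0.1298]
eef_rot: [2.652, -1.682, -0.004]
contact_force: [-0.0, -0.5, -0.0]
grip_width: 0.0856
```

```bash
python3 - <<'E'
from h import *
s=robot.read_state(); print(s["ee_pos"])
M=R.from_rotvec(s["eef_rot"]).as_matrix(); print("yaw",np.arctan2(M[1,0],M[0,0]))
p,d=robot.grab_frame("wrist"); m=robot.camera_model("wrist"); p=p[...,::-1].copy()
cv2.imwrite("pics/w5.png",p);
c=np.array([.5185,-.0287,.075]); u=np.array([np.cos(.439),np.sin(.439),0]);v=np.array([-u[1],u[0],0])
for a,b in((22,6),(22,-6),(-22,-6),(-22,6),(0,0)):
    q=proj(m,c+u*a/1e3+v*b/1e3); print(q.round(1)); cv2.circle(p,tuple(q.round().astype(int).tolist()),2,(0,255,0),-1)
cv2.imwrite("pics/w5m.png",p); print(tool_delta([.5185,-.0287,.053]))
E
```

```text
[ 0.51757575 -0.02813352  0.12979496]
yaw -1.1300776364447314
[307.  195.3]
[324.7 195.3]
[324.1 254. ]
[307.5 254. ]
[315.8 225.6]
[ 0.00704679 -0.01557051  1.94170684]
```

View pics/w5m.png

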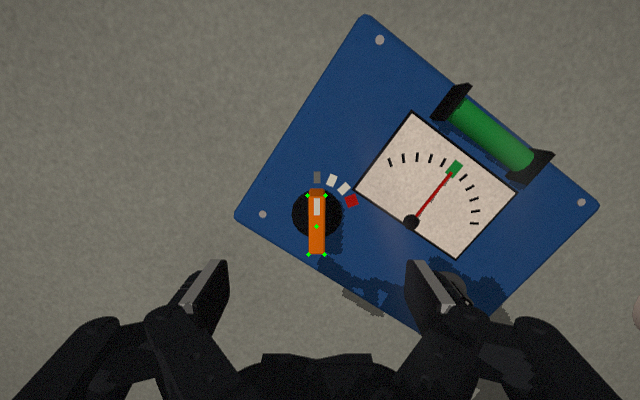

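Predicted corners (green dots) sit on the orange bar (307–325, 195–254), and the needle is still on the green mark. I'll descend and close.

Request:
send_rows:
  increments: [0,0,0,0,-0.01,0.3,0,0,0,0,0,0,0.4,0,0,0,0,0,0,0.4,0,0,0,0,0,0,0.4,0,0,0,0,0,0,0.24,0,0,0,0,0,0,0.2,0,0,0,0,0,0,0,0,0,0,0,0,0,0,0,0,0,0,0,0,0,1,0,0,0,0,0,0,1]
  force: 50

```text
clock: 10.4
ee_pos: [0.519, -0.0285, 0.0545]
eef_rot: [-2.651, 1.684, -0.002]
contact_force: [-0.0, -0.1, -0.2]
grip_width: 0.0643
```

Request:
send_rows:
  increments: [0,0,0,0,0,0,1,0,0,0,0,0,0,1,0,0,0,0,0,0,1,0,0,0,0,0,0,1,0,0,0,0,0,0,1,0,0,0,0,0,0,1,0,0,0,0,0,0,1,0,0,0,0,0,0,1,0,0,0,0,0,0,1,0,0,0,0,0,0,1]

```text
clock: 11.23
ee_pos: [0.5183, -0.0278, 0.054]
eef_rot: [-2.651, 1.684, 0.001]
contact_force: [-2.0, 4.4, 4.7]
grip_width: 0.0106
```

```bash
python3 - <<'E'
from h import *
s=robot.read_state(); print(s["ee_pos"],s["contact_force"],s["moment"],s["joints"],s["grip_width"])
M=R.from_rotvec(s["eef_rot"]).as_matrix(); print("yaw",np.arctan2(M[1,0],M[0,0]))
p,d=robot.grab_frame("wrist"); cv2.imwrite("pics/w6.png",p[...,::-1])
E
```

```text
[ 0.5183427  -0.02779546  0.05404865] [-1.9603771   4.38417331  4.68782152] [ 0.58233174  0.37240687 -0.01919107] [-2.82258489e-01  5.31817710e-01  1.63202645e+00  8.24384571e-04
  9.78225740e-01  8.49155845e-01] 0.01063248576857562
yaw -1.1318748731260915
```

View pics/w6.png

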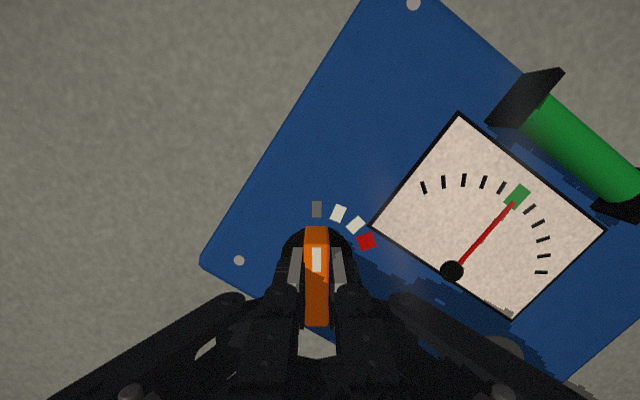

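Bar held at (316,275) between the pads, needle still on green. Now turning clockwise.

Request:
send_rows:
  increments: [0,0,0.4,0,0,0,1,0,0,0.7,0,0,0,1,0,0,0.7,0,0,0,1,0,0,0.7,0,0,0,1,0,0,0.7,0,0,0,1,0,0,0.7,0,0,0,1,0,0,0.7,0,0,0,1,0,0,0.7,0,0,0,1,0,0,0.7,0,0,0,1,0,0,0.7,0,0,0,1]

```text
clock: 12.12
ee_pos: [0.5184, -0.0288, 0.0541]
eef_rot: [1.907, -2.495, 0.001]
contact_force: [-3.2, -3.9, 4.4]
grip_width: 0.011
```

```bash
python3 - <<'E'
from h import *
s=robot.read_state(); print(s["ee_pos"],s["contact_force"],s["moment"],s["grip_width"])
M=R.from_rotvec(s["eef_rot"]).as_matrix(); print("turned",-1.1319-np.arctan2(M[1,0],M[0,0]))
p,d=robot.grab_frame("wrist"); cv2.imwrite("pics/w7.png",p[...,::-1])
E
```

```text
[ 0.51844662 -0.02881146  0.05406174] [-3.17034628 -3.89026609  4.42475069] [-0.50349142  0.47960883  0.11356496] 0.0110389832915793
turned 0.7045397163760845
```

View pics/w7.png

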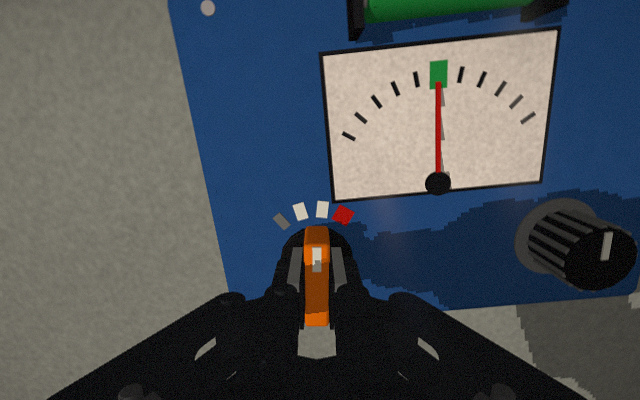

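The bar follows the grip, now between the first and second white marks. The needle is on green at (438,80). About 5 units remain.

Request:
send_rows:
  increments: [0,0,0.6,0,0,0,1,0,0,0.6,0,0,0,1,0,0,0.6,0,0,0,1,0,0,0.6,0,0,0,1,0,0,0.6,0,0,0,1,0,0,0.6,0,0,0,1,0,0,0.6,0,0,0,1,0,0,0.5,0,0,0,1,0,0,0.3,0,0,0,1,0,0,0,0,0,0,1]

```text
clock: 13.0
ee_pos: [0.518, -0.0295, 0.0541]
eef_rot: [1.201, -2.901, 0.003]
contact_force: [-4.6, -7.7, 6.3]
grip_width: 0.0108
```

Request:
send_rows:
  increments: [0,0,0,0,0,0,1,0,0,0,0,0,0,1,0,0,0,0,0,0,1,0,0,0,0,0,0,1,0,0,0,0,0,0,1,0,0,0,0,0,0,1,0,0,0,0,0,0,1,0,0,0,0,0,0,1,0,0,0,0,0,0,1,0,0,0,0,0,0,1]

```text
clock: 13.83
ee_pos: [0.518, -0.0295, 0.0541]
eef_rot: [1.204, -2.9, 0.003]
contact_force: [-5.1, -7.0, 6.3]
grip_width: 0.0112
```

```bash
python3 - <<'E'
from h import *
s=robot.read_state(); print(s["ee_pos"],s["contact_force"],s["moment"],s["grip_width"],s["joints"])
M=R.from_rotvec(s["eef_rot"]).as_matrix(); print("turned",-1.1319-np.arctan2(M[1,0],M[0,0]))
p,d=robot.grab_frame("wrist"); cv2.imwrite("pics/w8.png",p[...,::-1])
p,d=robot.grab_frame("top"); cv2.imwrite("pics/t8.png",p[...,::-1])
E
```

```text
[ 0.51800669 -0.02946689  0.0540671 ] [-5.07934354 -7.03259334  6.31566297] [-1.30713202  1.00945825  0.19186252] 0.011170398120076374 [-0.28396638  0.53177148  1.63205105 -0.00308603  0.97840743  2.07231315]
turned 1.2226564954512549
```

View pics/w8.png

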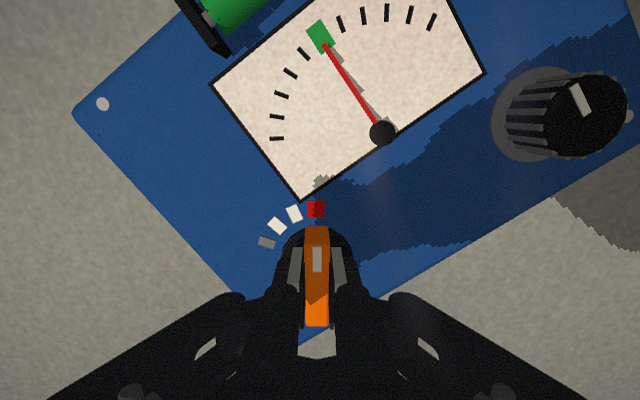

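View pics/t8.png

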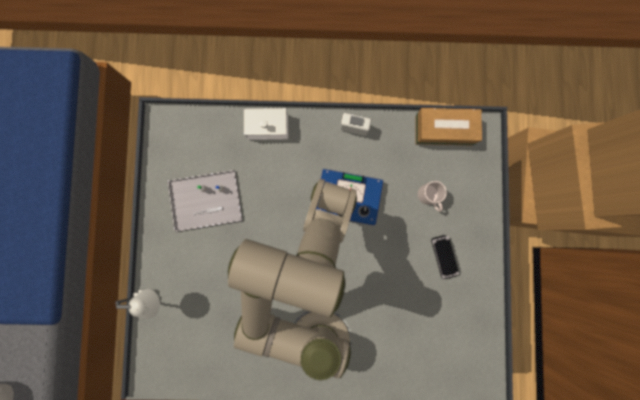

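The bar points at the red mark (316,209). The needle ends at (325,45), on the green mark (320,37), and nothing else has moved. The dial has been held for over 0.8 s, so I'm handing in.

```bash
python3 - <<'E'
from h import *
print(robot.finish_job()); s=robot.read_state(); print(s["clock"],s["grip_width"])
E
```

```text
the job is handed in; nothing more can be done
None
the job is handed in; nothing more can be done
```

I zeroed the needle, released the knob, then turned the test dial to its third (red) stop, and handed the job in still holding it there. The run took about 14 s of the 54 s allowed; handing in gives no verdict.

- **Zero knob:** I turned it about 0.85 rad counter-clockwise and let go. Every wrist picture since then shows the needle on the green mark.
- **Test dial:** I pinched the orange bar at 50 N and turned it clockwise. The tool turned 1.22 rad, and in the last picture the bar points at the red mark. It was steady for about 0.9 s before I handed in, with the fingers 11 mm apart on the bar and a wrist torque of about 0.19 N m against the spring.
- **Other things on the cart:** in the last top picture they look unmoved; I compared them by eye and did not measure them.
- **Check that disagreed:** crossing rays from the coarse top picture put the knob and dial 11–23 mm too low. I used the wrist camera's depth and its second view instead, and both agreed with the stated heights.

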